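# Jack up one side of a bench analyser and hold it

## Robot

A 6-joint arm with a two-finger parallel gripper is mounted at the origin on the work surface. World frame = base frame: x ahead of the robot, y to its left, z up, the work surface at z = 0. Lengths are in m, angles in rad, forces in N, time in s.
With the tool pointing down it reaches from about 0.375 to 0.9 m from the base axis. Payload 3.1 kg.
Tool frame: the origin (TCP) lies between the finger pads; the fingertips stand 11 mm ahead of it and the grasp point (between the pads) lies 8 mm behind it; z points along the fingers, y is the direction in which the jaws open and shut (so a half turn about z gives the same grasp; the last joint's range is limited). The gripper opens to 85 mm and grips with 20 to 120 N. Pads are 22 mm wide; open, the fingers measure 114 mm over their backs; the gripper's body (76 mm by 85 mm) begins 54 mm behind the grasp point. The pads swing forward as they close: fully open they stand 13 mm farther back than shut.
Start: joints at [1.109, 0.527, 1.433, -0, 1.181, -0.178], TCP at [0.175, 0.6, 0.242] pointing down, gripper open.
Joint ranges: [-3.08, 3.08], [-0.75, 2.2], [0.22, 2.44], [-1.43, 4.57], [0, 2.65], [-2.85, 2.85]. Speed limits (rad/s): [2.79, 2.79, 3.14, 3.14, 3.14, 3.14].

## Interface

Orientations are given as a unit quaternion [x, y, z, w].
In Python, from station import manip gives the robot as it stands.
- The arm moves only by the tool move_arm, never from a script. Its argument "deltas" is a list of rows, each a list of 5 numbers: the shift along the tool's x, y, z in units of 40 cm (1.0 is 40 cm), then the turn about the tool's z in units of 0.5 rad (1.0 is 0.5 rad), then the opening in per cent of the stroke, from 0 (shut) to 100 (fully open). In form: [[x, y, z, twist, grip], ...]. A call has exactly 8 rows; each row is the pose to reach, as a shift and turn from the pose commanded when the call began, along the tool's axes at that moment; what a row does not reach only later rows make up. A row lasts 1/12 s, in which the tool goes at most 41.7 mm and 7.16 degrees, less where a joint would pass 70% of its speed; a pose out of reach is approached as far as the arm can. A call with a number of a shift or a turn outside -1 to 1 is refused whole. A call with a gripper value outside its range is refused whole. The fingers move at their own pace and stop on an object; "force" is the grip in N (left out, the last holds). Time passes only in rows, so rows that repeat a pose let the fingers close, or fill a call up. It gives the time, the measured TCP pose, the force and the opening at its end, in the units of the state.
- manip.sense(): the state, without advancing time (a new reading comes with each control period).
- manip.snapshot(name): name is "side" or "top" or "wrist"; returns (picture, depth): 480x640x3 uint8, red, green, blue; 480x640 float32, m along the optical axis (not along the pixel's ray), 0 where there is no reading.
- manip.get_calibration(name): a dict with "vfov" (degrees; the focal length in pixels is half the picture's height over the tangent of half this angle, whatever the lens; pixels are square), "cx", "cy" (the principal point, pixels), "pose" (4x4, takes a point from camera to world coordinates). Camera axes: x right, y down, z forward; pixel columns grow to the right and rows downward; lengths in m; the calibration is good to about 2 mm. A picture is of the moment at which its call begins: read the wrist's pose just before it. get_calibration takes no time and is no camera call; for the wrist camera it gives the pose at the moment of the call.
- manip.sign_off(): hands the job in, once; it reports no verdict.
The state is a dict: "t": time; "q": joint angles; "qd": joint speeds; "tau": joint torques, N m; "tcp_pos": TCP position; "tool_rot": TCP orientation; "force": force on the tool from outside, world axes, zero at the start; "ft_torque": the same for the moment, N m; "finger_gap": opening from 0.0 (shut) to 1.0 (fully open).
Only numpy, scipy, OpenCV 4.12 (cv2) and the standard library are available. Lean on these libraries where they do the work, as an engineer would, in place of code of your own. Each camera call takes 0.05 s, during which the arm holds its last target.

## Task

Raise the side of the white bench analyser off its feet: first clear the amber jar out of the way by standing it upright in the blue tray, then set the small orange hand jack flat on the bench with its saddle centred under the analyser's lift point (marked by the yellow disc on the bracket). Pump the jack's handle all the way down and finish while still holding it down: do not let go, the jack must be carrying the analyser when you stop. Do not push on the analyser with the arm, do not knock the jar over, and leave the tip box, beaker and soap bottle where they are.

Things in the scene. Friction and masses are not known exactly. Their poses are not given: they have to be found in the camera images.
- jar_center (a point): centre (half-way up) of the closed amber jar with blue cap that stands in the jack's lane in front of the lift bracket: diameter 54 mm, height 90 mm, about 0.25 kg, upright with its z axis up; grip it across its straight side (up to 60 mm above its underside)
- tray_in (a point): centre of the inner floor of the fixed blue tray, 5 mm above the bench; outside 140 x 140 mm (along its x and y axes), walls 5 mm thick, rim 25 mm above the bench, inside 130 x 130 mm
- jack: the loose hand jack (about 0.9 kg in all); origin on its underside below the pump block's centre, x axis points along the jack towards the saddle, z up. Steel base plate 80 mm wide (y) and 12 mm thick, from x = -150 to +130 mm. Saddle on the axis at x = +100 mm. Handle goes back to -x over the plate, slanting up, its end 170 mm above the bench
- jack_grip (a point): point to grip the jack when moving it: inside the orange pump block, 58 mm above the jack's underside, on the jack's origin axis; same axes as the jack. The block is 40 mm long (jack x) and 36 mm wide (jack y), its top 78 mm above the underside; both 36 mm-apart side faces are free down to the base plate, so close the fingers along the jack's y
- saddle_top (a point): centre of the top face of the round jack saddle (diameter 36 mm, standing on an orange cylinder of diameter 48 mm): jack x = +100 mm, 46 mm above the jack's underside when the handle is up. It rises in step with the handle, 28 mm for the full stroke
- jack_handle (a joint): handle angle, rad: 0 = up (rest, springs back here when released), 0.6 = all the way down (stop). It turns about a pin along the jack's y at jack x = -28 mm, 60 mm above the underside. The last part of the stroke lifts the analyser and takes about 10 to 16 N at the press point
- handle_press (a point): press point: middle of the top face of the black paddle at the handle's end (60 mm along the handle, 34 wide, 14 thick), 150 mm from the pin along the handle and 7 mm above its centre line; the handle slants up 0.62 rad from level when up, 0.02 rad when fully down. Push it down from above, following its arc about the pin
- lift_point (a point): underside centre of the round black lift pad (dia 40 mm) below the analyser's steel bracket: 60 mm above the bench, 14 mm above the saddle of a jack with handle up. Bracket 60 mm wide (x), top at 76 mm with a yellow disc right above the point. The y axis points straight out of the analyser's side: the bracket ends 30 mm out from the point, the side wall stands 45 mm inwards (-y)
- analyser_base: the white analyser (5.5 kg give or take; 320 mm along x, 300 mm along y, 120 mm high, tilted screen up to 190 mm); origin on the bench right below the lift point, y axis points straight out of the bracket side, away from the machine, z up. It tilts about its far feet, 335 mm from the lift point, which rises 14 mm when the jack's handle goes fully down under it
- tip_box: bystander: green pipette-tip box with pale lid, 120 x 85 x 60 mm, origin in its underside
- beaker: bystander: clear beaker, diameter 66 mm, height 85 mm, origin in its underside
- soap: bystander: white bottle with orange cap, diameter 60 mm, height 150 mm, origin in its underside

How it is judged:
On the way, in this order (a step that is already met when the one before it is completed fails the run):
1. the jar stands upright in the blue tray (horizontal distance between jar_center and tray_in below 0.056 m and height (world z) of jar_center below 0.054 m and angle between jar_center's own z axis and vertical below 0.1 rad), for 0.2 s.
2. the jack stands flat on the bench with its saddle under the lift point, the analyser not yet raised (horizontal distance between saddle_top and lift_point below 0.014 m and height (world z) of jack below 0.004 m and angle between jack's own z axis and vertical below 0.04 rad and height (world z) of lift_point below 0.063 m), for 0.2 s.
3. the handle is pumped down and the jack has raised the analyser's side (value of joint jack_handle above 0.5 rad and height (world z) of lift_point above 0.067 m), for 0.3 s.
At the end, for the whole second after the job is handed in: Robot holds the handle down (over 0.5 of 0.6 rad); lift point raised from 60 to over 67 mm and carried by the jack alone, which stands flat with its saddle within 14 mm of the point's centre; robot not touching the analyser; jar upright in the blue tray (all of step 1 and all of step 3 and horizontal distance between saddle_top and lift_point below 0.014 m and contact force between jack and analyser_base above 8 N and contact force between any of the fingers, the arm and jack above 3 N and contact force between each of the fingers, the arm and analyser_base below 1 N and height (world z) of jack below 0.004 m and angle between jack's own z axis and vertical below 0.04 rad); the arm keeps its last pose, push and grip.
It fails at once if the tip box, beaker or soap bottle is moved more than 30 mm (distance of any of tip_box, beaker, soap from where it was at the start of the episode above 0.03 m).
It fails at once if the jar is knocked over (angle between jar_center's own z axis and vertical above 0.8 rad).
It fails at once if the robot pushes on the analyser with more than 15 N (contact force between any of the fingers, the arm and analyser_base above 15 N).
It also fails if it takes over 72 s, if anything falls off the work surface, if the arm or the gripper's body presses on something with over 40 N, if the wrist force passes 120 N, or if a joint passes its speed limit or range.

## Working session

There is one attempt and no reset: what is moved stays moved. The work goes in short steps, Python scripts to look and compute and a tool call to move; the robot and the scene stay as the last step left them, time stands still between calls to the robot, and variables do not carry over. Pictures are saved under pics/ and viewed, and the job is handed in when it is done.

Besides the shell and the picture viewer there is one more tool, called after "Call:" as name([rows], argument=value, ...), one row to a line, values as JSON. move_arm: Moves the arm, as the interface text tells. Its arguments: {"type":"object","properties":{"deltas":{"type":"array","items":{"type":"array","items":{"type":"number"}}},"force":{"type":"number"}},"required":["deltas"]}

```bash
ls; mkdir -p pics; python3 - <<'E'
from station import manip
import cv2,numpy as np
print(manip.sense())
for n in ["side","top","wrist"]:
    c=manip.get_calibration(n); p,d=manip.snapshot(n)
    print(n,c)
    cv2.imwrite(f"pics/{n}0.png",p[...,::-1]); np.save(f"pics/{n}0.npy",d)
E
```

```text
pics
{'t': 0.0, 'q': array([ 1.10849670e+00,  5.28476339e-01,  1.43392482e+00, -8.47010703e-07,
        1.18140335e+00, -1.78490370e-01]), 'qd': array([ 0.00025277,  0.00055415,  0.00109434, -0.00024152,  0.00191189,
       -0.0012565 ]), 'tau': array([-1.81131705e-03, -4.42352378e+01, -1.78024328e+01, -1.38675341e-04,
        8.48625961e-03, -7.39688886e-06]), 'tcp_pos': array([0.17465531, 0.5993652 , 0.24132019]), 'tool_rot': array([ 1.41428606e-01,  9.89947840e-01, -1.04977199e-03, -3.47930948e-04]), 'force': array([-0.67619894,  0.12990818, -0.76748282]), 'ft_torque': array([-0.0409711 , -0.00876767, -0.02256264]), 'finger_gap': 1.0033997284157288}
side {'vfov': 43.148243210768285, 'cx': 322.9929768714279, 'cy': 247.682806629288, 'pose': array([[-0.95930877, -0.19573749,  0.20350309,  0.35733223],
       [-0.28235624,  0.66174719, -0.69452546,  0.92678749],
       [ 0.00127707, -0.72372474, -0.69008759,  0.99549657],
       [ 0.        ,  0.        ,  0.        ,  1.        ]])}
top {'vfov': 45.64673404402158, 'cx': 321.51531531926645, 'cy': 242.51162778211665, 'pose': array([[-0.00393284, -0.98082303,  0.19486076,  0.42370017],
       [-0.99977094,  0.00795613,  0.01986863,  0.04718115],
       [-0.02103795, -0.19473799, -0.98062965,  1.07218978],
       [ 0.        ,  0.        ,  0.        ,  1.        ]])}
wrist {'vfov': 64.14581683226096, 'cx': 326.7091105727142, 'cy': 237.31477514512807, 'pose': array([[ 0.27959695,  0.91724287,  0.28370948,  0.10171151],
       [ 0.96011639, -0.26666979, -0.08404601,  0.62073096],
       [-0.00143385,  0.29589313, -0.95521997,  0.37226482],
       [ 0.        ,  0.        ,  0.        ,  1.        ]])}
```

View pics/side0.png

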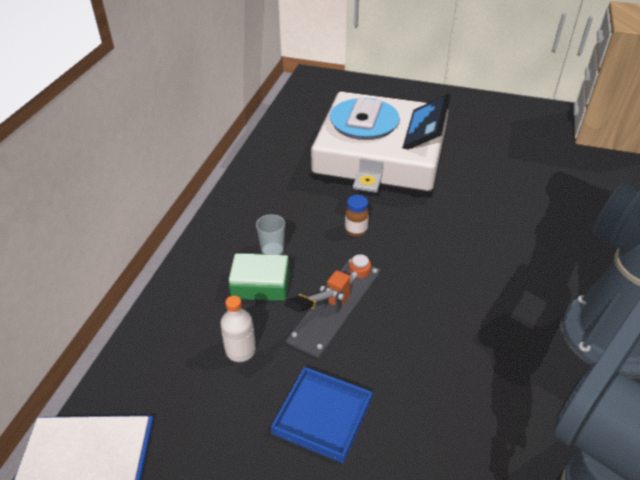

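View pics/top0.png

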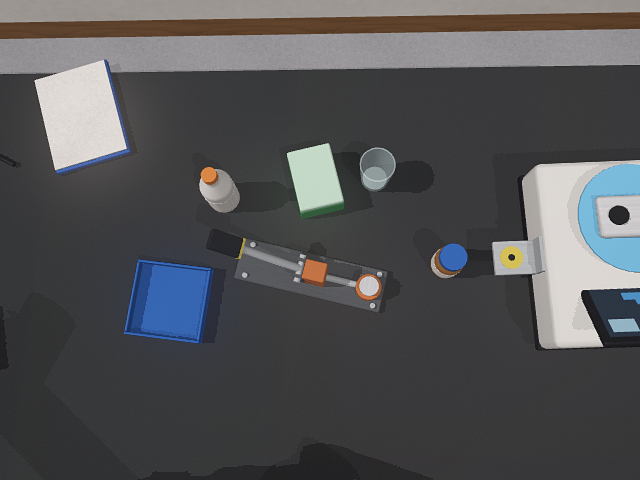

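View pics/wrist0.png

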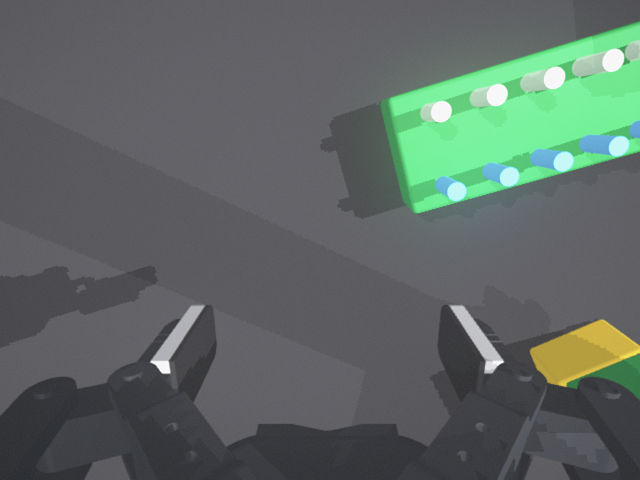

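```bash
cat > h.py <<'E'
import numpy as np,cv2
from scipy.spatial.transform import Rotation as R
try: from station import manip
except Exception as e: print(e)
def cam(n,c=None):
    c=c or manip.get_calibration(n); f=240/np.tan(np.radians(c['vfov'])/2); return c,f
def pix(c,u,v,d=None,z=None):
    """pixel -> world with depth d or on plane z"""
    f=240/np.tan(np.radians(c['vfov'])/2); r=np.array([(u-c['cx'])/f,(v-c['cy'])/f,1.]); P=c['pose']
    w=P[:3,:3]@r
    s=d if d is not None else (z-P[2,3])/w[2]
    return P[:3,3]+s*w
def cloud(c,d):
    f=240/np.tan(np.radians(c['vfov'])/2); v,u=np.mgrid[:480,:640]
    X=np.stack([(u-c['cx'])/f*d,(v-c['cy'])/f*d,d],-1)
    return X@c['pose'][:3,:3].T+c['pose'][:3,3]
E
python3 - <<'E'
from h import *
im=cv2.imread("pics/top0.png")
def crop(n,x0,y0,x1,y1,k):
    cv2.imwrite(f"pics/{n}.png",cv2.resize(im[y0:y1,x0:x1],None,fx=k,fy=k,interpolation=cv2.INTER_CUBIC))
crop("jackz",195,220,395,320,4)
crop("anz",420,220,560,300,5)
crop("trayz",110,250,230,350,5)
c,f=cam("top"); d=np.load("pics/top0.npy"); W=cloud(c,d); np.save("pics/W.npy",W)
for u,v in [(314,272),(369,286),(453,256),(511,257),(168,300),(225,242),(300,300),(480,330),(140,265),(205,340)]:
    print(u,v,W[v,u].round(4))
E
```

```text
314 272 [0.5688 0.0808 0.0758]
369 286 [ 0.547  -0.0175  0.045 ]
453 256 [ 0.5934 -0.162   0.088 ]
511 257 [ 0.5932 -0.2666  0.0745]
168 300 [0.5274 0.3569 0.0093]
225 242 [0.6088 0.2253 0.1517]
300 300 [ 0.5272  0.11   -0.0034]
480 330 [ 0.4694 -0.2235  0.0005]
140 265 [0.5925 0.41   0.0197]
205 340 [ 0.4535  0.2872 -0.0025]
```

View pics/jackz.png

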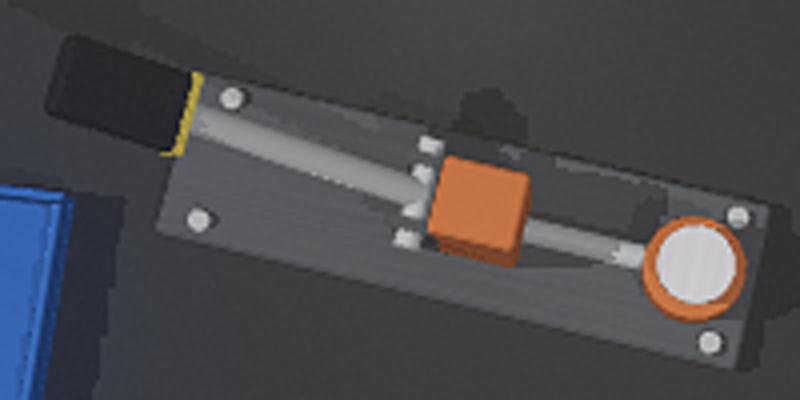

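View pics/anz.png

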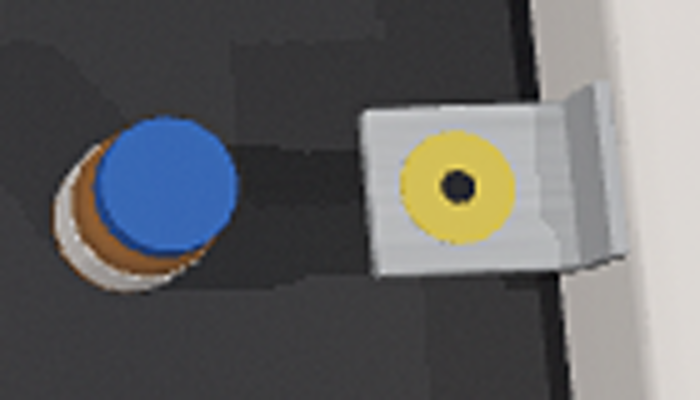

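View pics/trayz.png

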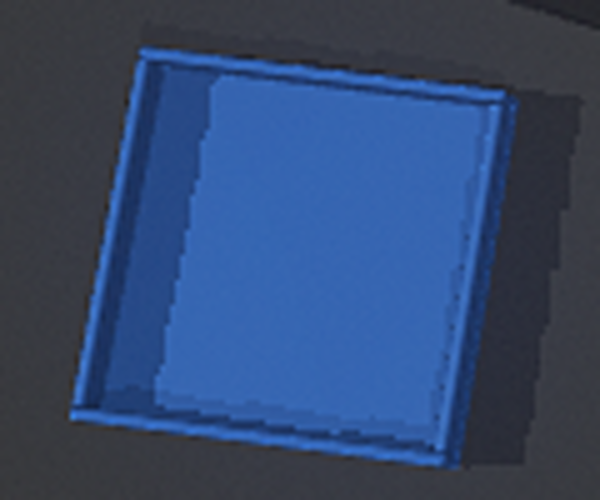

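```bash
python3 - <<'E'
from h import *
c,f=cam("top")
def q(x,y,k,x0,y0,z): return pix(c,(x+.5)/k-.5+x0,(y+.5)/k-.5+y0,z=z)
J=lambda x,y,z:q(x,y,4,195,220,z); A=lambda x,y,z:q(x,y,5,420,220,z); T=lambda x,y,z:q(x,y,5,110,250,z)
b=J(480,203,.078); s=J(695,264,.046)
print("block",b,"saddle",s,np.linalg.norm((s-b)[:2]),"yaw",np.arctan2(*(s-b)[1::-1]))
for n,p in dict(far1=(768,207),far2=(737,370),near2=(158,232)).items(): print(n,J(*p,.012))
e=J(768,207,.012)-J(737,370,.012); print("end edge yaw", np.arctan2(e[1],e[0])-np.pi/2+np.pi*0)
e=J(737,370,.012)-J(158,232,.012); print("long edge yaw", np.arctan2(e[1],e[0]),np.linalg.norm(e))
for x,y in [(235,98),(200,220),(738,216),(710,342)]: print("screw",J(x,y,.014))
print("jar",A(167,186,.09)); print("disc",A(458,187,.076))
e=A(378,275,.076)-A(362,110,.076);print("bracket edge",np.arctan2(e[1],e[0]),np.linalg.norm(e))
e=A(545,103,.076)-A(362,110,.076);print("bracket side",np.arctan2(e[1],e[0]))
t=[T(*p,.025) for p in [(140,48),(517,95),(458,465),(72,415)]]; print("tray",np.mean(t,0),t)
W=np.load("pics/W.npy")
# jack points via depth
d=np.load("pics/top0.npy")
print(W[255:262,505:517].mean((0,1)), W[284:290,365:373].mean((0,1)))
E
```

```text
block [0.5713253 0.0796584 0.078    ] saddle [ 0.5476027  -0.01629934  0.046     ] 0.09884659675932493 yaw -1.8131560585906332
far1 [ 0.57828358 -0.05305466  0.012     ]
far2 [ 0.50242431 -0.03678749  0.012     ]
near2 [0.56843765 0.23316276 0.012     ]
end edge yaw -1.7820360460552767
long edge yaw -1.810628574827676 0.27790447950867064
screw [0.63190244 0.19785225 0.014     ]
screw [0.57370214 0.21318656 0.014     ]
screw [ 0.5738485  -0.03877651  0.014     ]
screw [ 0.51522195 -0.02447871  0.014     ]
jar [ 0.59168271 -0.16152126  0.09      ]
disc [ 0.5929488  -0.26642309  0.076     ]
bracket edge -3.108921975704697 0.058956245961241625
bracket side -1.539793735869673
tray [0.52535569 0.35058679 0.025     ] [array([0.60268962, 0.41335952, 0.025     ]), array([0.58387073, 0.27081935, 0.025     ]), array([0.44810909, 0.28783308, 0.025     ]), array([0.46675331, 0.43033522, 0.025     ])]
[ 0.58898688 -0.26093848  0.08890371] [ 0.54602582 -0.01649592  0.04594383]
```

```bash
cat >> h.py <<'E'
import sys
def to(x,y,z,yaw=None):
    s=manip.sense(); M=R.from_quat(s['tool_rot']).as_matrix(); a=np.arctan2(M[1,0],M[0,0])
    d=M.T@(np.array([x,y,z])-s['tcp_pos'])/.4
    tw=0 if yaw is None else -((yaw-a+np.pi)%(2*np.pi)-np.pi)/.5
    print('t',round(s['t'],2),'tcp',s['tcp_pos'].round(4),'yaw',round(a,4),'F',s['force'].round(1),'gap',round(s['finger_gap'],3),'tilt',M[2].round(4))
    print('delta',d.round(4),'twist',round(tw,3))
E
cat > to.py <<'E'
from h import *
to(*[float(a) for a in sys.argv[1:]])
E
python3 to.py .314 .346 .242 1.6
```

```text
t 0.15 tcp [0.1748 0.5995 0.2416] yaw 2.8578 F [-0.3  0.1 -0. ] gap 1.0 tilt [ 3.0e-04 -1.6e-03 -1.0e+00]
delta [-5.117e-01 -5.110e-01 -3.000e-04] twist 2.516
```

Call:
move_arm([
  [-0.064, -0.064, 0, 0.125, 100],
  [-0.128, -0.128, 0, 0.25, 100],
  [-0.192, -0.192, 0, 0.375, 100],
  [-0.256, -0.256, 0, 0.5, 100],
  [-0.32, -0.32, 0, 0.625, 100],
  [-0.384, -0.384, 0, 0.75, 100],
  [-0.448, -0.448, 0, 0.875, 100],
  [-0.51, -0.51, 0, 1.0, 100],
], force=40)

```text
t: 0.82
tcp_pos: [0.314, 0.3453, 0.2422]
tool_rot: [0.383, 0.924, -0.0, -0.0]
force: [0.8, 0.3, -0.2]
finger_gap: 1.004
```

```bash
python3 to.py .592 -.1615 .16 1.6
```

```text
t 0.82 tcp [0.314  0.3453 0.2422] yaw 2.355 F [ 0.8  0.3 -0.2] gap 1.004 tilt [-1.e-04 -3.e-04 -1.e+00]
delta [-1.3877 -0.4029  0.2058] twist 1.51
```

Call:
move_arm([
  [-0.087, -0.025, 0, 0.1, 100],
  [-0.174, -0.05, 0, 0.2, 100],
  [-0.26, -0.075, 0, 0.3, 100],
  [-0.347, -0.1, 0, 0.4, 100],
  [-0.434, -0.125, 0, 0.5, 100],
  [-0.52, -0.15, 0, 0.6, 100],
  [-0.607, -0.175, 0, 0.7, 100],
  [-0.69, -0.2, 0, 0.76, 100],
])

```text
t: 1.48
tcp_pos: [0.4533, 0.0937, 0.2423]
tool_rot: [0.551, 0.835, 0.0, 0.0]
force: [0.5, 0.6, -0.0]
finger_gap: 1.0
```

```bash
python3 to.py .592 -.1615 .17 1.6
```

```text
t 1.48 tcp [0.4533 0.0937 0.2423] yaw 1.9751 F [ 0.5  0.6 -0. ] gap 1.0 tilt [-0.e+00  1.e-04 -1.e+00]
delta [-0.7229  0.0678  0.1808] twist 0.75
```

Call:
move_arm([
  [-0.09, 0.008, 0, 0.1, 100],
  [-0.18, 0.017, 0, 0.2, 100],
  [-0.27, 0.026, 0.03, 0.3, 100],
  [-0.36, 0.034, 0.06, 0.4, 100],
  [-0.45, 0.043, 0.09, 0.5, 100],
  [-0.54, 0.051, 0.12, 0.6, 100],
  [-0.63, 0.06, 0.15, 0.7, 100],
  [-0.723, 0.068, 0.18, 0.75, 100],
])

```text
t: 2.15
tcp_pos: [0.5924, -0.1608, 0.1693]
tool_rot: [0.697, 0.718, -0.0, -0.0]
force: [0.4, -0.0, 0.5]
finger_gap: 0.997
```

```bash
python3 - <<'E'
from h import *
to(.592,-.1615,.042,1.6)
c=manip.get_calibration("wrist"); p,d=manip.snapshot("wrist"); cv2.imwrite("pics/w1.png",p[...,::-1])
W=cloud(c,d); np.save("pics/w1.npy",W)
m=(W[...,2]>.082)&(W[...,2]<.096)&(abs(W[...,0]-.592)<.06)&(abs(W[...,1]+.16)<.06)
P=W[m]; print(len(P),P.min(0),P.max(0),P.mean(0))
E
```

```text
t 2.15 tcp [ 0.5924 -0.1608  0.1693] yaw 1.6005 F [ 0.4 -0.   0.5] gap 0.997 tilt [ 6.e-04 -8.e-04 -1.e+00]
delta [-0.002  -0.0009  0.3183] twist 0.001
5002 [ 0.568512   -0.18548656  0.08207798] [ 0.61624284 -0.13734794  0.09122378] [ 0.59221538 -0.15993652  0.08904589]
```

View pics/w1.png

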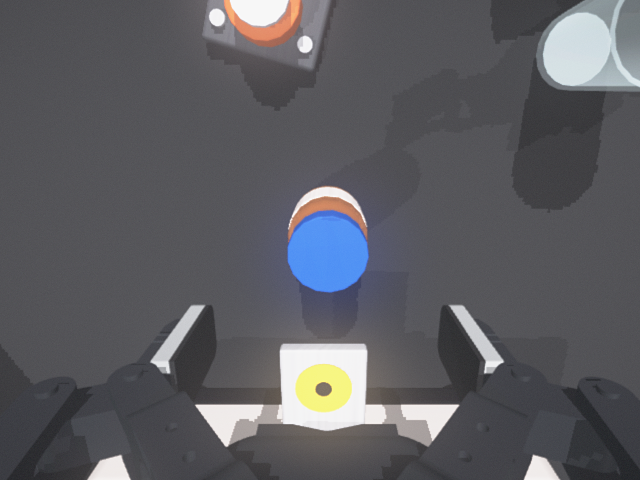

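```bash
python3 - <<'E'
from h import *
c=manip.get_calibration("wrist"); print("disc wrist", pix(c,324,389,z=.076), "saddle?",pix(c,263,-2,z=.046))
E
```

```text
disc wrist [ 0.59696492 -0.27198609  0.076     ] saddle? [ 0.55582905 -0.02783785  0.046     ]
```

Call:
move_arm([
  [0, 0, 0.06, 0, 100],
  [0, 0, 0.12, 0, 100],
  [0, 0, 0.18, 0, 100],
  [0, 0, 0.24, 0, 100],
  [0, 0, 0.28, 0, 100],
  [0, 0, 0.318, 0, 100],
  [0, 0, 0.318, 0, 100],
  [0, 0, 0.318, 0, 80],
])

```text
t: 2.87
tcp_pos: [0.5914, -0.1588, 0.0423]
tool_rot: [0.696, 0.718, -0.0, -0.001]
force: [0.3, 0.5, 0.5]
finger_gap: 0.886
```

Call:
move_arm([
  [0, 0, 0, 0, 50],
  [0, 0, 0, 0, 50],
  [0, 0, 0, 0, 50],
  [0, 0, 0, 0, 50],
  [0, 0, 0, 0, 50],
  [0, 0, 0, 0, 50],
  [0, 0, 0, 0, 50],
  [0, 0, 0, 0, 50],
], force=40)

```text
t: 3.53
tcp_pos: [0.593, -0.1596, 0.0447]
tool_rot: [0.696, 0.718, 0.0, 0.001]
force: [-0.2, -0.2, 5.8]
finger_gap: 0.62
```

```bash
python3 to.py .592 -.1615 .17 1.6
```

```text
t 3.53 tcp [ 0.593  -0.1596  0.0447] yaw 1.6029 F [-0.2 -0.2  5.8] gap 0.62 tilt [-0.0012  0.0022 -1.    ]
delta [-0.0049 -0.0019 -0.3133] twist 0.006
```

```bash
python3 to.py .5 .07 .2 1.6
```

```text
t 3.53 tcp [ 0.593  -0.1596  0.0447] yaw 1.6029 F [-0.2 -0.2  5.8] gap 0.62 tilt [-0.0012  0.0022 -1.    ]
delta [ 0.5808 -0.213  -0.3894] twist 0.006
```

Call:
move_arm([
  [0, 0, -0.06, 0, 50],
  [0.0, 0, -0.14, 0, 50],
  [0.08, -0.03, -0.2, 0, 50],
  [0.17, -0.07, -0.25, 0, 50],
  [0.26, -0.11, -0.3, 0, 50],
  [0.35, -0.15, -0.34, 0, 50],
  [0.44, -0.19, -0.38, 0, 50],
  [0.53, -0.22, -0.38, 0, 50],
])

```text
t: 4.2
tcp_pos: [0.4984, 0.0482, 0.1973]
tool_rot: [0.696, 0.718, 0.001, 0.002]
force: [0.9, 0.3, -2.0]
finger_gap: 0.62
```

```bash
python3 to.py .525 .351 .15 1.6
```

```text
t 4.2 tcp [0.4984 0.0482 0.1973] yaw 1.6016 F [ 0.9  0.3 -2. ] gap 0.62 tilt [-8.0e-04  4.5e-03 -1.0e+00]
delta [0.7547 0.0894 0.118 ] twist 0.003
```

Call:
move_arm([
  [0.09, 0.0, 0, 0, 50],
  [0.18, 0.0, 0, 0, 50],
  [0.28, 0.01, 0, 0, 50],
  [0.38, 0.02, 0, 0, 50],
  [0.48, 0.03, 0, 0, 50],
  [0.58, 0.05, 0.02, 0, 50],
  [0.67, 0.07, 0.05, 0, 50],
  [0.755, 0.09, 0.08, 0, 50],
])

```text
t: 4.87
tcp_pos: [0.5242, 0.3528, 0.1627]
tool_rot: [0.695, 0.719, 0.0, 0.0]
force: [0.9, -0.9, -2.0]
finger_gap: 0.614
```

```bash
python3 to.py .525 .351 .047 1.6
```

```text
t 4.87 tcp [0.5242 0.3528 0.1627] yaw 1.6039 F [ 0.9 -0.9 -2. ] gap 0.614 tilt [ 4.e-04  4.e-04 -1.e+00]
delta [-0.0046  0.0018  0.2892] twist 0.008
```

Call:
move_arm([
  [0, 0, 0.07, 0, 50],
  [0, 0, 0.14, 0, 50],
  [0, 0, 0.2, 0, 50],
  [0, 0, 0.24, 0, 50],
  [0, 0, 0.265, 0, 50],
  [0, 0, 0.275, 0, 50],
  [0, 0, 0.28, 0, 50],
  [0, 0, 0.28, 0, 50],
])

```text
t: 5.53
tcp_pos: [0.5251, 0.3504, 0.0514]
tool_rot: [0.696, 0.718, 0.0, 0.0]
force: [0.3, -0.5, -2.6]
finger_gap: 0.615
```

```bash
python3 to.py .525 .351 .05 1.6
```

```text
t 5.53 tcp [0.5251 0.3504 0.0514] yaw 1.6025 F [ 0.3 -0.5 -2.6] gap 0.615 tilt [ 4.e-04  8.e-04 -1.e+00]
delta [ 0.0015 -0.0003  0.0034] twist 0.005
```

Lower 2 mm more, then open gently.

Call:
move_arm([
  [0, 0, 0.003, 0, 50],
  [0, 0, 0.006, 0, 50],
  [0, 0, 0.006, 0, 50],
  [0, 0, 0.006, 0, 64],
  [0, 0, 0.006, 0, 68],
  [0, 0, 0.006, 0, 75],
  [0, 0, 0.006, 0, 85],
  [0, 0, 0.006, 0, 95],
])

```text
t: 6.2
tcp_pos: [0.5247, 0.3504, 0.0487]
tool_rot: [0.696, 0.718, 0.0, 0.0]
force: [0.6, 0.7, 0.4]
finger_gap: 0.945
```

Call:
move_arm([
  [0, 0, 0, 0, 100],
  [0, 0, 0, 0, 100],
  [0, 0, 0, 0, 100],
  [0, 0, -0.04, 0, 100],
  [0, 0, -0.12, 0, 100],
  [0, 0, -0.2, 0, 100],
  [0, 0, -0.3, 0, 100],
  [0, 0, -0.4, 0, 100],
])

```text
t: 6.87
tcp_pos: [0.5239, 0.35, 0.2094]
tool_rot: [0.696, 0.718, -0.001, -0.0]
force: [-0.4, 1.0, 0.3]
finger_gap: 0.999
```

```bash
python3 - <<'E'
from h import *
to(.5713,.0797,.2,1.331)
p,d=manip.snapshot("top"); cv2.imwrite("pics/top1.png",p[...,::-1])
E
```

```text
t 6.87 tcp [0.5239 0.35   0.2094] yaw 1.6027 F [-0.4  1.   0.3] gap 0.999 tilt [-8.0e-04 -2.1e-03 -1.0e+00]
delta [-0.6791  0.0969  0.0238] twist 0.543
```

View pics/top1.png

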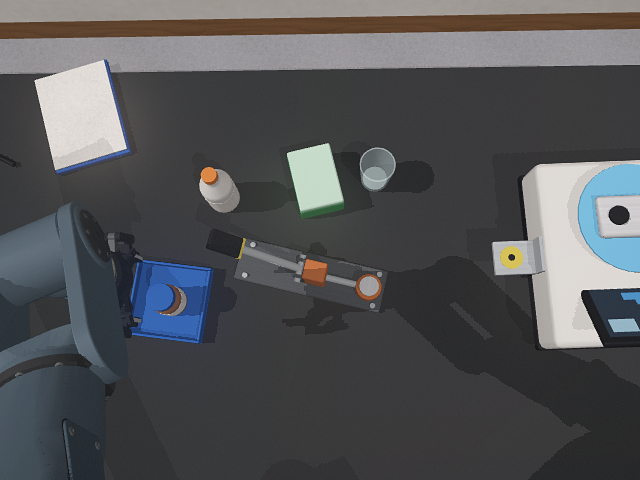

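Call:
move_arm([
  [-0.085, 0, 0, 0.07, 100],
  [-0.17, 0.01, 0, 0.14, 100],
  [-0.255, 0.02, 0, 0.21, 100],
  [-0.34, 0.035, 0, 0.28, 100],
  [-0.425, 0.05, 0, 0.35, 100],
  [-0.51, 0.065, 0.01, 0.42, 100],
  [-0.595, 0.08, 0.02, 0.49, 100],
  [-0.679, 0.097, 0.024, 0.543, 100],
])

```text
t: 7.58
tcp_pos: [0.5717, 0.0785, 0.1984]
tool_rot: [0.787, 0.617, -0.0, -0.0]
force: [0.2, -0.0, -0.3]
finger_gap: 1.002
```

Call:
move_arm([
  [0, 0, 0, 0, 100],
  [0, 0, 0, 0, 100],
  [0, 0, 0, 0, 100],
  [0, 0, 0, 0, 100],
  [0, 0, 0, 0, 100],
  [0, 0, 0, 0, 100],
  [0, 0, 0, 0, 100],
  [0, 0, 0, 0, 100],
])

```text
t: 8.25
tcp_pos: [0.572, 0.0809, 0.199]
tool_rot: [0.786, 0.618, 0.0, 0.0]
force: [0.5, -0.4, -0.7]
finger_gap: 1.005
```

```bash
python3 - <<'E'
from h import *
to(.5713,.0797,.05,1.331)
c=manip.get_calibration("wrist"); p,d=manip.snapshot("wrist"); cv2.imwrite("pics/w2.png",p[...,::-1])
W=cloud(c,d); np.save("pics/w2.npy",W)
m=(W[...,2]>.074)&(W[...,2]<.082)&(abs(W[...,0]-.571)<.04)&(abs(W[...,1]-.08)<.04)&(p[...,0]>1.5*p[...,2])
P=W[m]; print(len(P),P.mean(0)); r=cv2.minAreaRect((P[:,:2]*1000).astype(np.float32)); print(r)
h=lambda m:None
v,u=np.nonzero(m); print(u.mean(),v.mean())
E
```

```text
t 8.25 tcp [0.572  0.0809 0.199 ] yaw 1.3326 F [ 0.5 -0.4 -0.7] gap 1.005 tilt [ 0.e+00  2.e-04 -1.e+00]
delta [-0.0033 -0.0011  0.3726] twist 0.003
2808 [0.57173226 0.08256478 0.07699099]
((571.5758666992188, 81.87791442871094), (39.56269073486328, 35.837833404541016), 76.54226684570312)
326.2923789173789 230.90918803418805
```

View pics/w2.png

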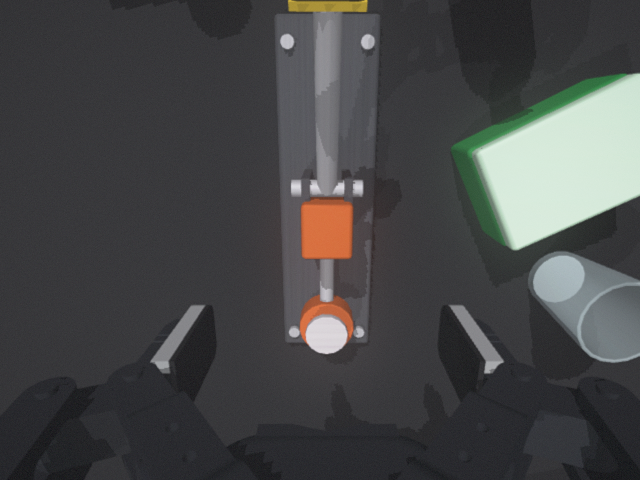

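Call:
move_arm([
  [0, 0, 0.08, 0, 100],
  [0, 0, 0.16, 0, 100],
  [0, 0, 0.24, 0, 100],
  [0, 0, 0.3, 0, 100],
  [0, 0, 0.35, 0, 100],
  [0, 0, 0.38, 0, 100],
  [0, 0, 0.38, 0, 80],
  [0, 0, 0.38, 0, 60],
], force=60)

```text
t: 8.97
tcp_pos: [0.5722, 0.0802, 0.0468]
tool_rot: [0.786, 0.618, -0.0, -0.0]
force: [-0.2, 1.2, 0.2]
finger_gap: 0.747
```

Call:
move_arm([
  [0, 0, 0, 0, 30],
  [0, 0, 0, 0, 30],
  [0, 0, 0, 0, 30],
  [0, 0, 0, 0, 30],
  [0, 0, 0, 0, 30],
  [0, 0, 0, 0, 30],
  [0, 0, 0, 0, 30],
  [0, 0, 0, 0, 30],
], force=100)

```text
t: 9.63
tcp_pos: [0.5728, 0.0802, 0.0487]
tool_rot: [0.786, 0.618, 0.001, 0.001]
force: [-0.9, 0.1, 5.8]
finger_gap: 0.41
```

```bash
python3 to.py .5713 .0797 .055 1.6
```

```text
t 9.63 tcp [0.5728 0.0802 0.0487] yaw 1.3314 F [-0.9  0.1  5.8] gap 0.41 tilt [ 5.0e-04  2.1e-03 -1.0e+00]
delta [-0.002  -0.0034 -0.0157] twist -0.537
```

Call:
move_arm([
  [0, 0, -0.015, 0, 30],
  [0, 0, -0.03, 0, 30],
  [0, 0, -0.04, -0.1, 30],
  [0, 0, -0.04, -0.2, 30],
  [0, 0, -0.04, -0.3, 30],
  [0, 0, -0.04, -0.4, 30],
  [0, 0, -0.04, -0.48, 30],
  [0, 0, -0.04, -0.537, 30],
])

```text
t: 10.3
tcp_pos: [0.5712, 0.0801, 0.0624]
tool_rot: [0.696, 0.718, -0.001, -0.001]
force: [-0.2, 0.0, -9.4]
finger_gap: 0.409
```

```bash
python3 - <<'E'
from h import *
to(.590,-.1,.062,1.6)
p,d=manip.snapshot("side"); cv2.imwrite("pics/s2.png",cv2.resize(p[150:400,200:450],None,fx=2.4,fy=2.4)[...,::-1])
p,d=manip.snapshot("top"); cv2.imwrite("pics/t2.png",cv2.resize(p[190:350,180:430],None,fx=3,fy=3)[...,::-1])
E
```

```text
t 10.3 tcp [0.5712 0.0801 0.0624] yaw 1.6018 F [-0.2  0.  -9.4] gap 0.409 tilt [ 0.     -0.0019 -1.    ]
delta [-0.4515  0.0329  0.0009] twist 0.004
```

View pics/s2.png

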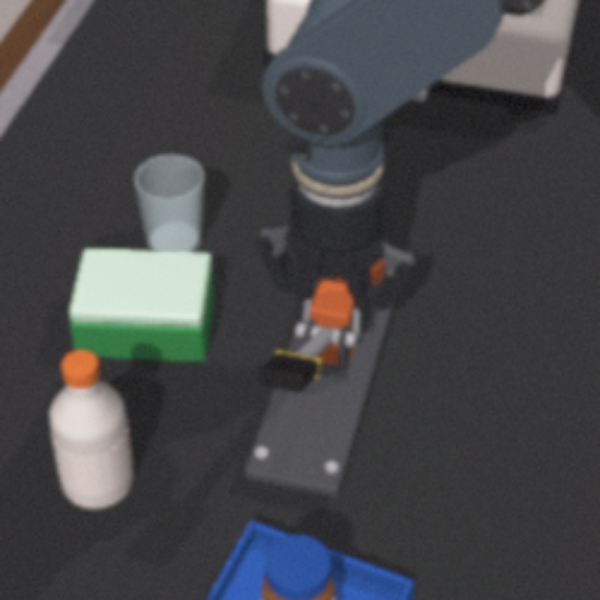

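View pics/t2.png

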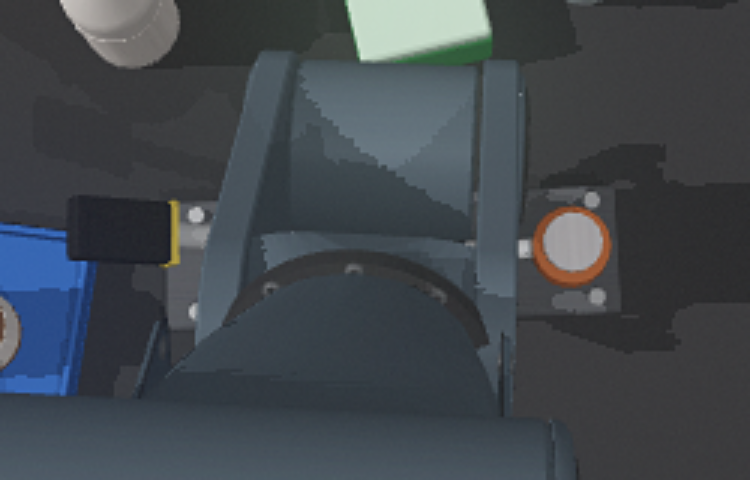

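Call:
move_arm([
  [-0.05, 0.0, 0, 0, 30],
  [-0.1, 0.005, 0, 0, 30],
  [-0.16, 0.01, 0, 0, 30],
  [-0.22, 0.015, 0.005, 0, 30],
  [-0.28, 0.02, 0.01, 0, 30],
  [-0.34, 0.025, 0.015, 0, 30],
  [-0.39, 0.03, 0.02, 0, 30],
  [-0.43, 0.033, 0.02, 0, 30],
])

```text
t: 11.07
tcp_pos: [0.5902, -0.0933, 0.0543]
tool_rot: [0.697, 0.717, -0.0, -0.0]
force: [-0.5, -0.8, -8.4]
finger_gap: 0.41
```

Call:
move_arm([
  [0, 0, 0, 0, 30],
  [0, 0, 0, 0, 30],
  [0, 0, 0, 0, 30],
  [0, 0, 0, 0, 30],
  [0, 0, 0, 0, 30],
  [0, 0, 0, 0, 30],
  [0, 0, 0, 0, 30],
  [0, 0, 0, 0, 30],
])

```text
t: 11.73
tcp_pos: [0.5903, -0.091, 0.055]
tool_rot: [0.697, 0.718, 0.0, 0.0]
force: [1.3, -0.6, -8.4]
finger_gap: 0.409
```

```bash
python3 - <<'E'
from h import *
to(.590,-.166,.054,1.6)
c=manip.get_calibration("top")
print("prev saddle",pix(c,573.5/3-.5+180,244.5/3-.5+190,z=.06))
p,d=manip.snapshot("top"); cv2.imwrite("pics/t3.png",cv2.resize(p[190:310,400:580],None,fx=4,fy=4,interpolation=cv2.INTER_CUBIC)[...,::-1])
np.save("pics/t3.npy",d);cv2.imwrite("pics/t3f.png",p[...,::-1])
p,d=manip.snapshot("wrist"); cv2.imwrite("pics/w3.png",p[...,::-1])
E
```

```text
t 11.73 tcp [ 0.5903 -0.091   0.055 ] yaw 1.6004 F [ 1.3 -0.6 -8.4] gap 0.409 tilt [-0.e+00  1.e-04 -1.e+00]
delta [-0.1874 -0.0064  0.0026] twist 0.001
prev saddle [ 0.57216168 -0.02004987  0.06      ]
```

View pics/t3.png

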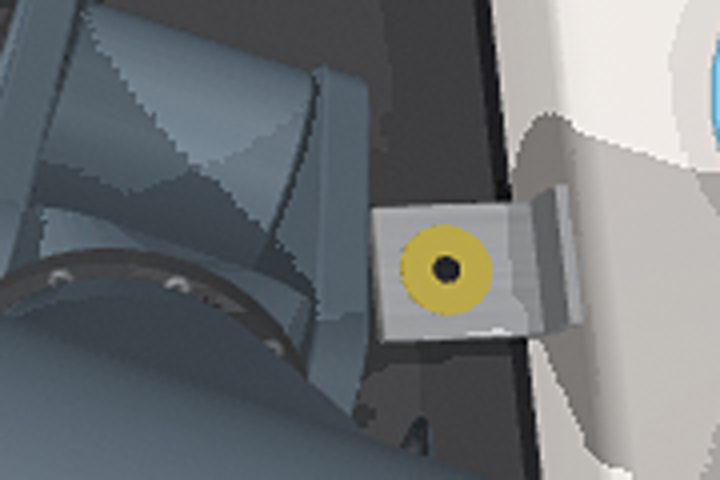

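View pics/w3.png

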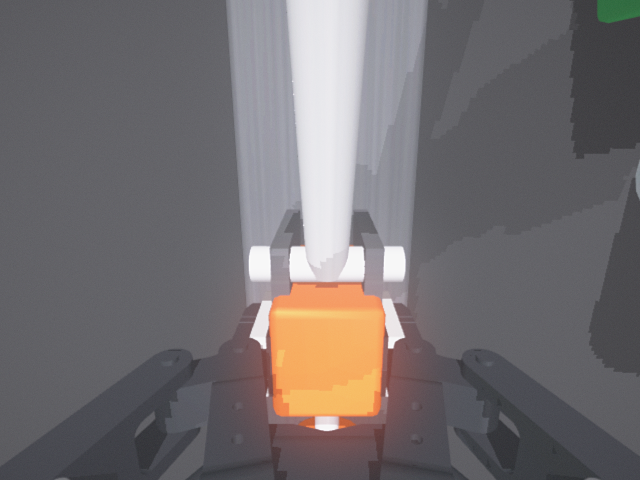

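```bash
python3 - <<'E'
from h import *
W=np.load("pics/w1.npy"); print(W[389,314],W[389,334],W[395,324],W[380,324])
W=np.load("pics/w2.npy"); print("w2 saddle depth",W[333,327], W[230,327])
c=manip.get_calibration("side"); im=cv2.imread("pics/side0.png")
cv2.imwrite("pics/s0z.png",cv2.resize(im[150:290,310:410],None,fx=5,fy=5,interpolation=cv2.INTER_CUBIC))
print("side", pix(c,367.5,181,z=.076))
E
```

```text
[ 0.58621868 -0.26527294  0.07637794] [ 0.60015318 -0.26497893  0.07621941] [ 0.59331734 -0.26979997  0.07670715] [ 0.59297036 -0.25743419  0.07665998]
w2 saddle depth [ 0.54891025 -0.01392347  0.04449353] [0.57250393 0.08369449 0.07869373]
side [ 0.59028404 -0.25997338  0.076     ]
```

View pics/s0z.png

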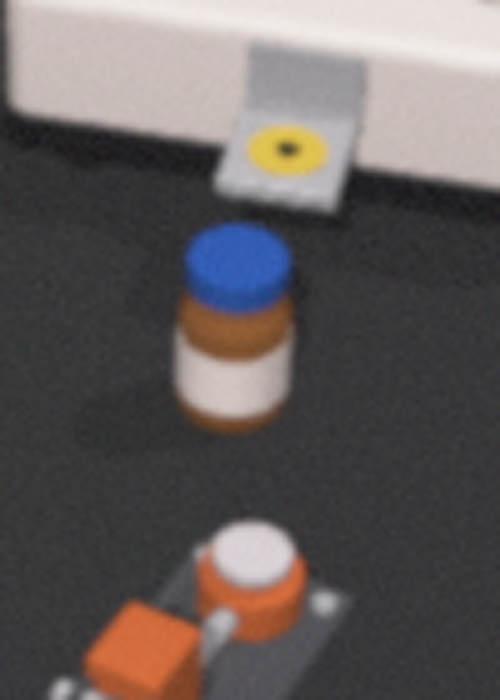

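Call:
move_arm([
  [-0.03, 0, 0, 0, 30],
  [-0.06, 0, 0, 0, 30],
  [-0.09, 0, 0, 0, 30],
  [-0.12, 0, 0, 0, 30],
  [-0.15, -0.001, 0, 0, 30],
  [-0.175, -0.001, 0, 0, 30],
  [-0.187, -0.001, 0, 0, 30],
  [-0.187, -0.001, 0, 0, 30],
])

```text
t: 12.5
tcp_pos: [0.5924, -0.1683, 0.055]
tool_rot: [0.698, 0.717, 0.0, 0.001]
force: [0.6, 0.1, -8.6]
finger_gap: 0.408
```

```bash
python3 to.py .592 -.166 .0487 1.6
```

```text
t 12.5 tcp [ 0.5924 -0.1683  0.055 ] yaw 1.5976 F [ 0.6  0.1 -8.6] gap 0.408 tilt [-8.e-04  1.e-03 -1.e+00]
delta [ 0.0058 -0.0008  0.0159] twist -0.005
```

Call:
move_arm([
  [0.0, 0, 0.004, 0, 30],
  [0.002, 0, 0.008, 0, 30],
  [0.002, 0, 0.011, 0, 30],
  [0.002, 0, 0.013, 0, 30],
  [0.002, 0, 0.015, 0, 30],
  [0.002, 0, 0.015, 0, 30],
  [0.002, 0, 0.015, 0, 30],
  [0.002, 0, 0.015, 0, 30],
])

```text
t: 13.17
tcp_pos: [0.5922, -0.1653, 0.049]
tool_rot: [0.697, 0.717, 0.0, 0.0]
force: [0.1, -0.5, -8.2]
finger_gap: 0.414
```

```bash
python3 - <<'E'
from h import *
to(.592,-.166,.0487,1.6)
p,d=manip.snapshot("side"); cv2.imwrite("pics/s4.png",cv2.resize(p[120:320,270:470],None,fx=3,fy=3,interpolation=cv2.INTER_CUBIC)[...,::-1])
to(.592,-.166,.0487,1.6)
E
```

```text
t 13.17 tcp [ 0.5922 -0.1653  0.049 ] yaw 1.6 F [ 0.1 -0.5 -8.2] gap 0.414 tilt [-1.e-04  2.e-04 -1.e+00]
delta [-0.0017 -0.0005  0.0007] twist 0.0
t 13.22 tcp [ 0.5922 -0.1654  0.049 ] yaw 1.5999 F [-0.1  0.3 -8.5] gap 0.406 tilt [-1.e-04  2.e-04 -1.e+00]
delta [-0.0016 -0.0005  0.0007] twist -0.0
```

View pics/s4.png

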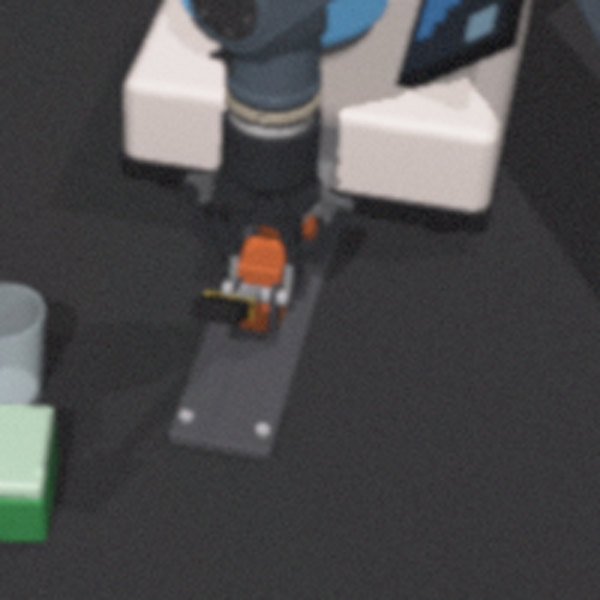

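Call:
move_arm([
  [0.0, 0, 0.002, 0, 30],
  [-0.001, 0, 0.004, 0, 30],
  [-0.001, 0, 0.006, 0, 30],
  [-0.001, 0, 0.007, 0, 30],
  [-0.001, 0, 0.008, 0, 30],
  [-0.001, 0, 0.008, 0, 30],
  [-0.001, 0, 0.008, 0, 30],
  [-0.001, 0, 0.008, 0, 30],
])

```text
t: 13.88
tcp_pos: [0.5922, -0.1654, 0.0487]
tool_rot: [0.697, 0.717, 0.0, 0.0]
force: [-5.5, 3.1, 10.6]
finger_gap: 0.405
```

```bash
python3 to.py .592 -.166 .0487 1.6
```

```text
t 13.88 tcp [ 0.5922 -0.1654  0.0487] yaw 1.6 F [-5.5  3.1 10.6] gap 0.405 tilt [ 1.e-04  7.e-04 -1.e+00]
delta [-0.0014 -0.0005 -0.    ] twist -0.0
```

Call:
move_arm([
  [0, 0, -0.003, 0, 30],
  [0, 0, -0.004, 0, 30],
  [0, 0, -0.004, 0, 45],
  [0, 0, -0.004, 0, 60],
  [0, 0, -0.004, 0, 80],
  [0, 0, -0.004, 0, 100],
  [0, 0, -0.004, 0, 100],
  [0, 0, -0.004, 0, 100],
])

```text
t: 14.55
tcp_pos: [0.5922, -0.1661, 0.0472]
tool_rot: [0.697, 0.717, 0.0, 0.0]
force: [-0.3, -0.2, 0.0]
finger_gap: 0.996
```

Call:
move_arm([
  [0, 0, 0, 0, 100],
  [0, 0, -0.02, 0, 100],
  [0, 0, -0.06, 0, 100],
  [0, 0, -0.14, 0, 100],
  [0, 0, -0.24, 0, 100],
  [0, 0, -0.34, 0, 100],
  [0, 0, -0.44, 0, 100],
  [0, 0, -0.54, 0, 100],
])

```text
t: 15.22
tcp_pos: [0.5916, -0.1656, 0.266]
tool_rot: [0.697, 0.717, 0.0, 0.0]
force: [0.4, 0.3, -0.4]
finger_gap: 1.0
```

Call:
move_arm([
  [0.09, 0, 0, 0, 50],
  [0.18, 0, 0, 0, 20],
  [0.27, 0, 0, 0, 0],
  [0.36, 0, 0, 0, 0],
  [0.43, 0, 0, 0, 0],
  [0.43, 0, 0, 0, 0],
  [0.43, 0, 0, 0, 0],
  [0.43, 0, 0, 0, 0],
])

```text
t: 15.88
tcp_pos: [0.5872, 0.0058, 0.2638]
tool_rot: [0.697, 0.717, -0.0, 0.001]
force: [-0.3, 0.3, 0.1]
finger_gap: -0.001
```

```bash
python3 - <<'E'
from h import *
to(.592,-.01,.19,1.6)
for n in ["top","side"]:
    p,d=manip.snapshot(n); cv2.imwrite(f"pics/{n}5.png",p[...,::-1])
c=manip.get_calibration("wrist")
p,d=manip.snapshot("wrist"); cv2.imwrite("pics/w5.png",p[...,::-1]); np.save("pics/w5.npy",cloud(c,d))
E
```

```text
t 15.88 tcp [0.5872 0.0058 0.2638] yaw 1.6004 F [-0.3  0.3  0.1] gap -0.001 tilt [-8.e-04  7.e-04 -1.e+00]
delta [-0.0398  0.0107  0.1846] twist 0.001
```

View pics/top5.png

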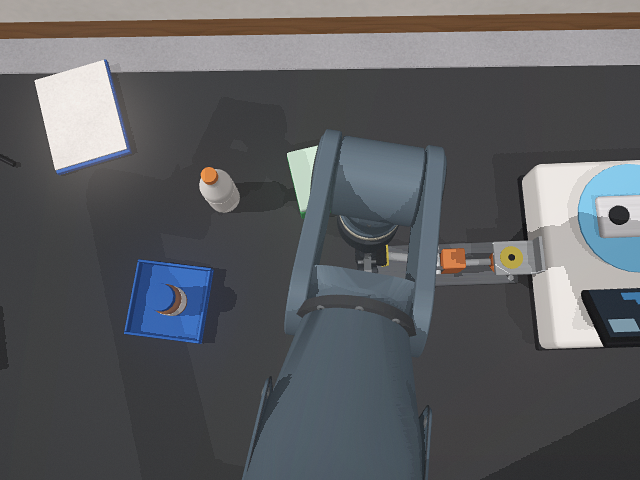

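View pics/w5.png

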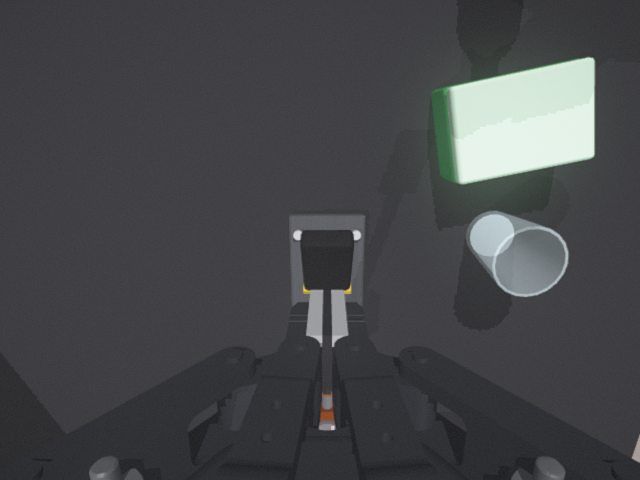

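View pics/side5.png

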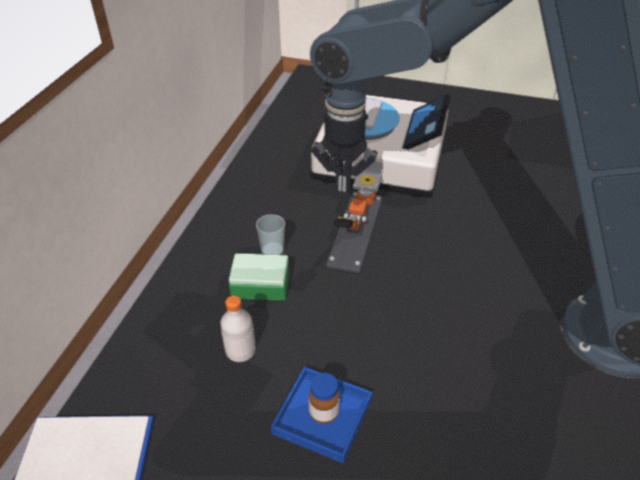

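```bash
python3 - <<'E'
from h import *
im=cv2.imread("pics/top5.png")
cv2.imwrite("pics/t5z.png",cv2.resize(im[225:300,430:560],None,fx=6,fy=6,interpolation=cv2.INTER_CUBIC))
W=np.load("pics/w5.npy"); im=cv2.imread("pics/w5.png").astype(int)
for u,v in [(298,236),(356,236),(290,217),(365,217),(327,250),(327,260),(327,280)]: print(u,v,W[v,u].round(4))
# paddle: dark high pts
m=(W[...,2]>.12)&(W[...,2]<.19)&(np.mgrid[:480,:640][0]<288)&(abs(np.mgrid[:480,:640][1]-327)<30)
P=W[m];print(len(P),P.min(0),P.max(0))
E
```

```text
298 236 [ 0.5585 -0.0363  0.0155]
356 236 [ 0.6185 -0.0347  0.0152]
290 217 [ 0.5498 -0.0174  0.0111]
365 217 [ 0.6285 -0.0183 -0.0011]
327 250 [0.5872 0.0017 0.1672]
327 260 [ 0.5875 -0.0077  0.1598]
327 280 [ 0.5881 -0.028   0.1458]
2934 [ 0.56970197 -0.03923789  0.13153838] [0.60547115 0.01315936 0.1702054 ]
```

View pics/t5z.png

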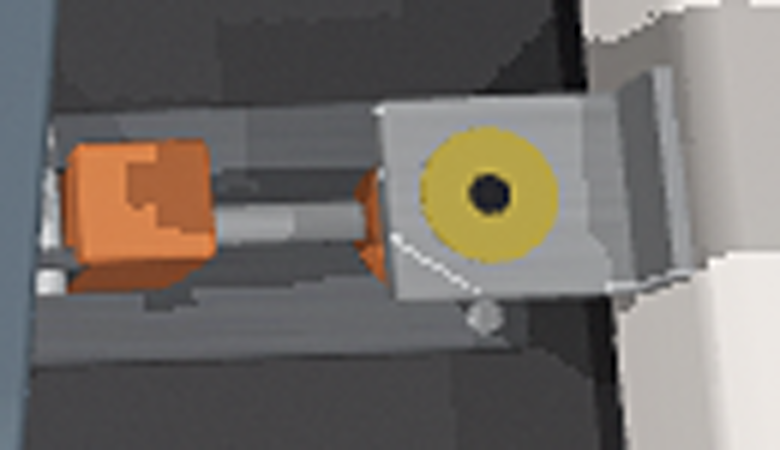

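```bash
python3 - <<'E'
from h import *
c=manip.get_calibration("top")
T=lambda x,y,z:pix(c,(x+.5)/6-.5+430,(y+.5)/6-.5+225,z=z)
b=T(146,201,.078); d=T(489,194,.076); print(b,d,d-b,np.linalg.norm((d-b)[:2]))
print("block edge yaw",[np.arctan2(*(T(*q,.078)-T(*p,.078))[1::-1]) for p,q in [((75,145),(210,140)),((82,262),(217,253))]])
print("plate edge yaw",np.arctan2(*(T(505,348,.012)-T(45,362,.012))[1::-1]))
y=np.radians(0)
for yaw in (-1.54,-1.55,-1.53): print(b[:2]+.1*np.array([np.cos(yaw),np.sin(yaw)])-d[:2])
print("cyl left edge",T(357,215,.04))
E
```

```text
[ 0.59143304 -0.16556495  0.078     ] [ 0.59309904 -0.26622933  0.076     ] [ 0.001666   -0.10066438 -0.002     ] 0.10067816286363107
block edge yaw [np.float64(-1.5409001382136123), np.float64(-1.5105514202037473)]
plate edge yaw -1.5466481198260402
[0.00141315 0.00071179]
[0.00041349 0.000686  ]
[0.00241251 0.00074758]
cyl left edge [ 0.59305302 -0.23728562  0.04      ]
```

```bash
python3 to.py .587 -.0226 .185 1.6016
```

```text
t 16.03 tcp [0.5873 0.0048 0.2634] yaw 1.5981 F [ 0.2  0.7 -0.4] gap -0.0 tilt [-3.e-04  2.e-04 -1.e+00]
delta [-0.0684 -0.0026  0.1961] twist -0.007
```

Call:
move_arm([
  [-0.03, 0, 0.03, 0, 0],
  [-0.069, -0.002, 0.07, 0, 0],
  [-0.069, -0.002, 0.12, -0.005, 0],
  [-0.069, -0.002, 0.16, -0.005, 0],
  [-0.069, -0.002, 0.185, -0.005, 0],
  [-0.069, -0.002, 0.196, -0.005, 0],
  [-0.069, -0.002, 0.196, -0.005, 0],
  [-0.069, -0.002, 0.196, -0.005, 0],
])

```text
t: 16.7
tcp_pos: [0.5876, -0.0219, 0.1854]
tool_rot: [0.696, 0.718, 0.0, 0.0]
force: [0.5, -0.4, -0.8]
finger_gap: -0.005
```

```bash
python3 - <<'E'
from h import *
to(.587,-.0226,.17,1.6016)
s=manip.sense(); p=s['tcp_pos']
o=np.array([.5914,-.1656]); yaw=-1.54; e=np.array([np.cos(yaw),np.sin(yaw)])
M=R.from_quat(s['tool_rot']).as_matrix()
for th in np.arange(0,.651,.05):
    f=.62-th
    jx=-.028-.160*np.cos(f)+.007*np.sin(f)+.011; z=.06+.16*np.sin(f)+.007*np.cos(f)+.011
    w=np.r_[o+jx*e,z]; print(round(th,2),w.round(4),(M.T@(w-p)/.4).round(3))
p,d=manip.snapshot("side"); cv2.imwrite("pics/s6.png",cv2.resize(p[120:290,270:440],None,fx=3.5,fy=3.5,interpolation=cv2.INTER_CUBIC)[...,::-1])
E
```

```text
t 16.7 tcp [ 0.5876 -0.0219  0.1854] yaw 1.6019 F [ 0.5 -0.4 -0.8] gap -0.005 tilt [-2.e-04  8.e-04 -1.e+00]
delta [-0.0018 -0.0015  0.0384] twist 0.001
0.0 [ 0.587  -0.0225  0.1697] [-0.002 -0.002  0.039]
0.05 [ 0.5868 -0.0177  0.1632] [ 0.01  -0.002  0.055]
0.1 [ 0.5867 -0.0133  0.1566] [ 0.021 -0.002  0.072]
0.15 [ 0.5866 -0.0092  0.1497] [ 0.032 -0.002  0.089]
0.2 [ 0.5865 -0.0054  0.1426] [ 0.041 -0.002  0.107]
0.25 [ 0.5864 -0.002   0.1354] [ 0.05  -0.002  0.125]
0.3 [0.5863 0.001  0.128 ] [ 0.057 -0.002  0.143]
0.35 [0.5862 0.0037 0.1204] [ 0.064 -0.002  0.162]
0.4 [0.5861 0.0059 0.1127] [ 0.07  -0.002  0.182]
0.45 [0.5861 0.0078 0.105 ] [ 0.074 -0.002  0.201]
0.5 [0.586  0.0093 0.0971] [ 0.078 -0.002  0.221]
0.55 [0.586  0.0104 0.0892] [ 0.081 -0.002  0.24 ]
0.6 [0.586  0.0111 0.0812] [ 0.083 -0.002  0.26 ]
0.65 [0.5859 0.0115 0.0732] [ 0.083 -0.002  0.28 ]
```

View pics/s6.png

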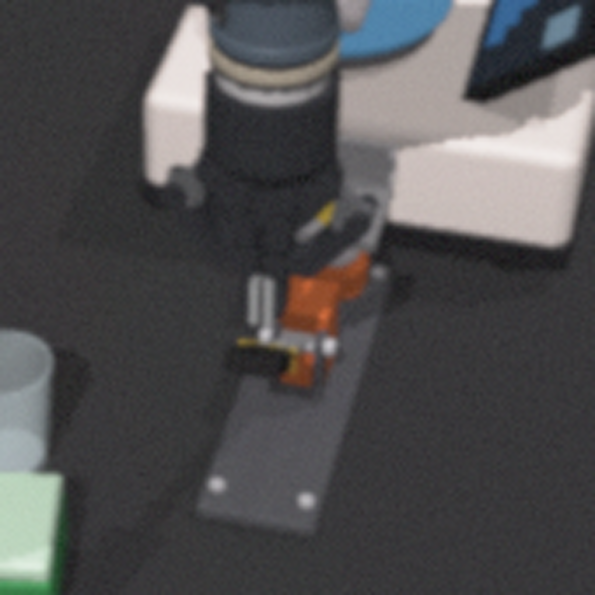

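Call:
move_arm([
  [-0.002, -0.001, 0.02, 0, 0],
  [-0.002, -0.001, 0.037, 0, 0],
  [0.002, -0.001, 0.045, 0, 0],
  [0.01, -0.001, 0.056, 0, 0],
  [0.018, -0.001, 0.067, 0, 0],
  [0.025, -0.001, 0.078, 0, 0],
  [0.032, -0.001, 0.09, 0, 0],
  [0.032, -0.001, 0.09, 0, 0],
])

```text
t: 17.42
tcp_pos: [0.5861, -0.0082, 0.148]
tool_rot: [0.696, 0.718, -0.0, -0.0]
force: [0.0, -2.3, 0.2]
finger_gap: -0.002
```

```bash
python3 - <<'E'
from h import *
to(.5864,-.002,.1354,1.6016)
p,d=manip.snapshot("side"); cv2.imwrite("pics/s7.png",cv2.resize(p[120:290,270:440],None,fx=3.5,fy=3.5,interpolation=cv2.INTER_CUBIC)[...,::-1])
E
```

```text
t 17.42 tcp [ 0.5861 -0.0082  0.148 ] yaw 1.6028 F [ 0.  -2.3  0.2] gap -0.002 tilt [ 2.e-04 -7.e-04 -1.e+00]
delta [0.0155 0.0013 0.0315] twist 0.002
```

View pics/s7.png

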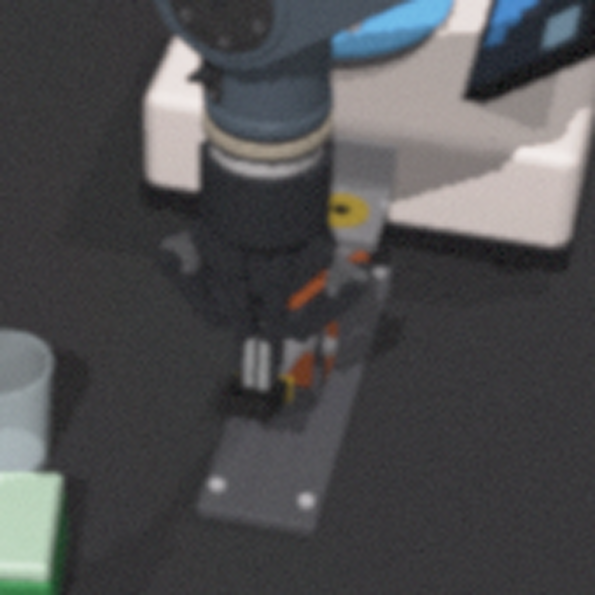

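Call:
move_arm([
  [0.005, 0, 0.009, 0, 0],
  [0.011, 0, 0.02, 0, 0],
  [0.016, 0, 0.031, 0, 0],
  [0.021, 0, 0.042, 0, 0],
  [0.025, 0, 0.053, 0, 0],
  [0.029, 0, 0.065, 0, 0],
  [0.033, 0, 0.076, 0, 0],
  [0.033, 0, 0.076, 0, 0],
])

```text
t: 18.13
tcp_pos: [0.5861, 0.0046, 0.1187]
tool_rot: [0.696, 0.718, 0.0, 0.0]
force: [-1.1, -2.4, 9.8]
finger_gap: -0.004
```

```bash
python3 - <<'E'
from h import *
to(.5861,.0059,.1127,1.6016)
E
```

```text
t 18.13 tcp [0.5861 0.0046 0.1187] yaw 1.6027 F [-1.1 -2.4  9.8] gap -0.004 tilt [-4.e-04  4.e-04 -1.e+00]
delta [0.0033 0.0001 0.0151] twist 0.002
```

Call:
move_arm([
  [0.003, 0, 0.01, 0, 0],
  [0.005, 0, 0.02, 0, 0],
  [0.008, 0, 0.031, 0, 0],
  [0.01, 0, 0.042, 0, 0],
  [0.012, 0, 0.053, 0, 0],
  [0.014, 0, 0.064, 0, 0],
  [0.015, 0, 0.074, 0, 0],
  [0.015, 0, 0.074, 0, 0],
])

```text
t: 18.8
tcp_pos: [0.5859, 0.011, 0.0894]
tool_rot: [0.696, 0.718, 0.0, 0.0]
force: [-2.0, -0.3, 10.7]
finger_gap: -0.002
```

```bash
python3 - <<'E'
from h import *
to(.586,.011,.0812,1.6016)
im,d=manip.snapshot("top"); cv2.imwrite("pics/t8.png",cv2.resize(im[225:300,430:560],None,fx=6,fy=6,interpolation=cv2.INTER_CUBIC)[...,::-1])
p,d=manip.snapshot("side"); cv2.imwrite("pics/s8.png",cv2.resize(p[120:290,270:440],None,fx=3.5,fy=3.5,interpolation=cv2.INTER_CUBIC)[...,::-1])
E
```

```text
t 18.8 tcp [0.5859 0.011  0.0894] yaw 1.6021 F [-2.  -0.3 10.7] gap -0.002 tilt [ 5.e-04  7.e-04 -1.e+00]
delta [0.0001 0.0003 0.0206] twist 0.001
```

View pics/t8.png

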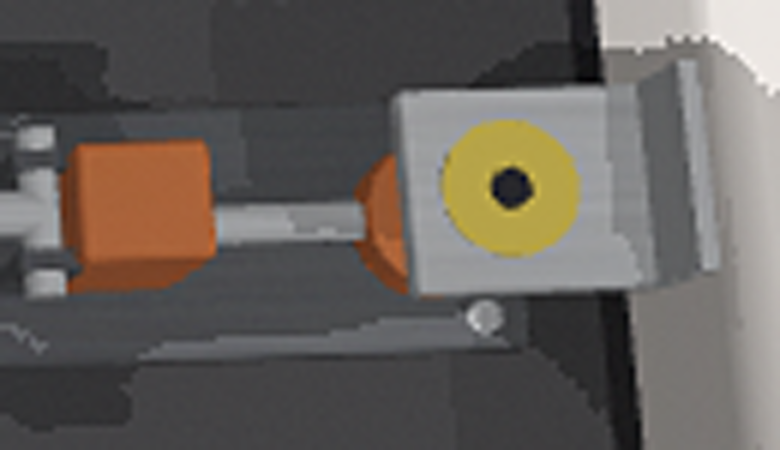

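View pics/s8.png

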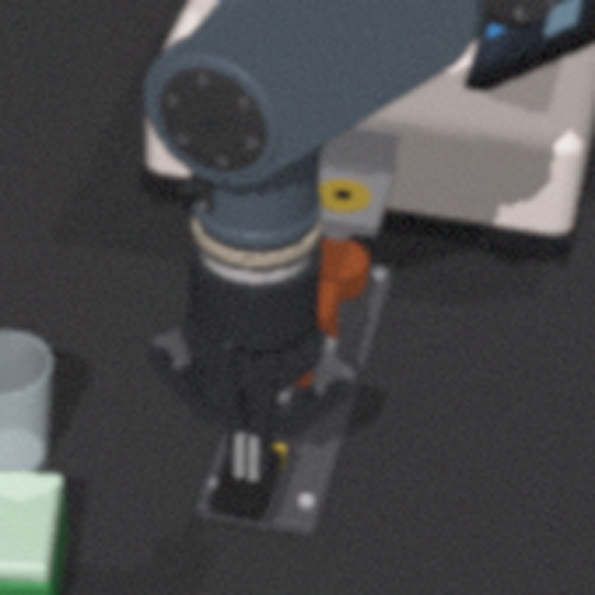

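Call:
move_arm([
  [0.0, 0, 0.006, 0, 0],
  [0.001, 0, 0.012, 0, 0],
  [0.001, 0, 0.018, 0, 0],
  [0.001, 0, 0.021, 0, 0],
  [0.001, 0, 0.024, 0, 0],
  [0.001, 0, 0.024, 0, 0],
  [0.001, 0, 0.024, 0, 0],
  [0.001, 0, 0.024, 0, 0],
])

```text
t: 19.57
tcp_pos: [0.5858, 0.0117, 0.0808]
tool_rot: [0.696, 0.718, 0.001, -0.0]
force: [-2.9, 0.7, 13.5]
finger_gap: -0.001
```

```bash
python3 - <<'E'
from h import *
to(.586,.011,.0812,1.6016)
E
```

```text
t 19.57 tcp [0.5858 0.0117 0.0808] yaw 1.6019 F [-2.9  0.7 13.5] gap -0.001 tilt [ 1.e-03  9.e-04 -1.e+00]
delta [-0.0018  0.0004 -0.0009] twist 0.001
```

Call:
move_arm([
  [0, 0, 0.002, 0, 0],
  [0, 0, 0.004, 0, 0],
  [0, 0, 0.004, 0, 0],
  [0, 0, 0.004, 0, 0],
  [0, 0, 0.004, 0, 0],
  [0, 0, 0.004, 0, 0],
  [0, 0, 0.004, 0, 0],
  [0, 0, 0.004, 0, 0],
])

```text
t: 20.23
tcp_pos: [0.5859, 0.0117, 0.0804]
tool_rot: [0.696, 0.718, 0.001, 0.0]
force: [-5.1, 0.4, 20.2]
finger_gap: -0.002
```

```bash
python3 - <<'E'
from h import *
to(.586,.011,.0812,1.6016)
im,d=manip.snapshot("top"); cv2.imwrite("pics/t9.png",cv2.resize(im[225:300,430:560],None,fx=6,fy=6,interpolation=cv2.INTER_CUBIC)[...,::-1])
cv2.imwrite("pics/t9f.png",im[...,::-1])
c=manip.get_calibration("top"); W=cloud(c,d)
m=(im[...,0]>130)&(im[...,1]>110)&(im[...,2]<90); m[:, :490]=0; m[:,535:]=0; m[:235]=0; m[285:]=0
print("disc",m.sum(),np.median(W[m],0))
p,d=manip.snapshot("side"); cv2.imwrite("pics/s9.png",p[...,::-1])
to(.586,.011,.0812,1.6016)
E
```

```text
t 20.23 tcp [0.5859 0.0117 0.0804] yaw 1.602 F [-5.1  0.4 20.2] gap -0.002 tilt [ 9.0e-04  1.4e-03 -1.0e+00]
delta [-0.0018  0.0002 -0.002 ] twist 0.001
disc 359 [ 0.59216032 -0.26889115  0.09087595]
t 20.33 tcp [0.5858 0.0117 0.0804] yaw 1.6021 F [-4.8  0.5 19.1] gap 0.0 tilt [ 9.0e-04  1.3e-03 -1.0e+00]
delta [-0.0019  0.0003 -0.0021] twist 0.001
```

View pics/t9.png

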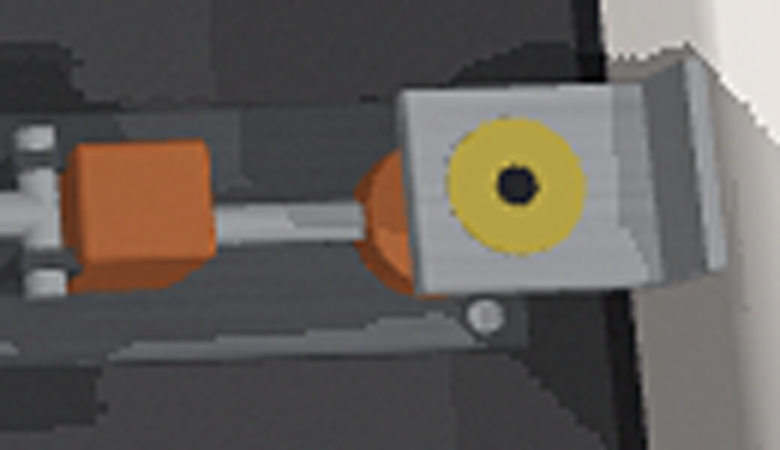

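View pics/s9.png

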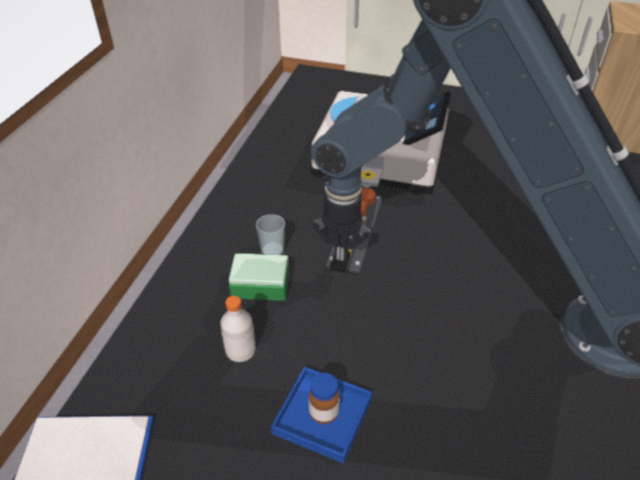

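View pics/t9f.png

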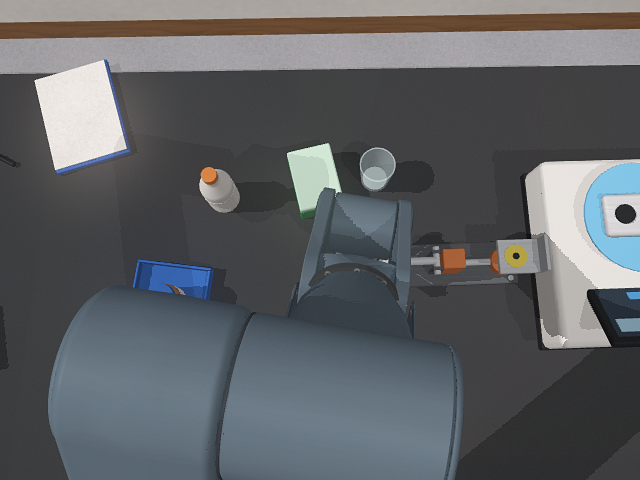

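```bash
python3 - <<'E'
from h import *
manip.sign_off(); to(.586,.011,.0812,1.6016)
E
```

```text
the job is handed in; nothing more can be done
the job is handed in; nothing more can be done
```

The job is done and handed in at about 20 s of the 72 s. The arm is still holding the jack handle down and the jack is carrying the analyser's side. `sign_off` gives no verdict.

**What I did:** I stood the amber jar upright near the middle of the blue tray. I then moved the jack by its pump block until its saddle was under the lift point and set it flat. Last, I pushed the handle down along its arc with closed fingers until it met the stop.

**Last checks:**
- **Handle:** the tool height matches the fully-down position, and the push rose to about 20 N against the stop.
- **Lift:** the yellow disc went from 76 to about 91 mm, so the side is up about 14–15 mm.
- **Jack position:** the saddle was about 1–2 mm from the lift point before pumping. I estimate about 3–4 mm now, because the bracket tilts inwards as it rises. The pump block stayed where it was in the images.
- **Jar and bystanders:** the jar is upright in the tray. The tip box, beaker and soap bottle look unmoved.

**Disagreements:**
- The wrist camera's pixel estimate of the disc was about 6 mm off the top camera's. Its depth reading and the top camera agreed to about 1–2 mm, so I used those.
- The side camera's rough estimate was also about 6–7 mm off, and I did not use it.
- A sideways force of about 5 N remained on the tool during the final hold, but nothing moved.

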